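# Drive the nylon end pad home with the brake-lever extension rod

### The arm

A 6-joint arm with a two-finger parallel gripper is mounted at the origin on the work surface. World frame = base frame: x ahead of the robot, y to its left, z up, the work surface at z = 0. Lengths are in mm, angles in rad, forces in N, time in s.
With the tool pointing down it reaches from about 350 to 875 mm from the base axis. Payload 4.2 kg.
Tool frame: the origin (TCP) lies midway between the tips of the shut fingers; the grasp point (between the pads) lies 19 mm behind it; z points along the fingers, y is the line along which they close (so a half turn about z gives the same grasp; the last joint's range is limited). The gripper opens to 85 mm and grips with 20 to 120 N. Pads are 22 mm wide; open, the fingers measure 114 mm over their backs; the gripper's body (76 mm by 85 mm) begins 54 mm behind the grasp point. The pads swing forward as they close: fully open they stand 13 mm farther back than shut.
Start: joints at [-0.902, 0.385, 0.008, 0, -1.194, -0.259], TCP at [249.029, -573.222, 231.312] pointing down, gripper open.
Joint ranges: [-3.14, 3.14], [-1.21, 2.06], [-1.07, 1.41], [-3.16, 2.05], [-2.99, -0.16], [-3.1, 3.1]. Speed limits (rad/s): [2.79, 2.79, 3.14, 3.14, 3.14, 3.14].

### API

Orientations are given as a unit quaternion [x, y, z, w].
In Python, from bench import sensors, get_image, camera_params, job_done gives the robot as it stands.
- The arm moves only by the tool servo_tool, never from a script. Its argument "motion" is a list of rows, each an object with "travel": the shift along the tool's x, y, z as a fraction of full scale, a list of three; "rot": the turn, a rotation vector about the tool's x, y, z as a fraction of full scale, a list of three; "hand": the opening, from 0 (shut) to 1 (fully open). In form: [{"travel": [x, y, z], "rot": [wx, wy, wz], "hand": hand}, ...]. A call has 1 to 10 rows; each row shifts and turns the commanded pose from where the row before left it, along the tool's axes as they then stand; what a row does not reach is not made up. Full scale, the value 1, is 25 cm for a shift and 360 degrees for a turn. A row lasts 1/12 s, in which the tool goes at most 41.7 mm and 7.16 degrees, less where a joint would pass 70% of its speed; a pose out of reach is approached as far as the arm can. A call with a number of a shift or a turn outside -1 to 1 is refused whole. A call with a gripper value outside its range is refused whole. The fingers move at their own pace and stop on an object; the grip force is fixed at half the most. Time passes only in rows, so rows that do not move let the fingers close. It gives the time, the measured TCP pose, the force, the opening and the grip force at its end, in the units of the state.
- sensors.read_state(): the state, without advancing time (a new reading comes with each control period).
- get_image(name): name is "scene" or "top" or "wrist"; returns (picture, depth): 480x640x3 uint8, red, green, blue; 480x640 float32, mm along the optical axis (not along the pixel's ray), 0 where there is no reading.
- camera_params(name): a dict with "camera_matrix" (3x3 intrinsics, pixels), "dist" ([k1, k2, p1, p2, k3] as OpenCV has them; the pictures are not rectified), "R" (3x3) and "t" (3): a world point X has camera coordinates R X + t; the wrist camera has in their place "mount" (4x4, takes a point from camera to tool coordinates, whose origin is the TCP and whose axes are the flange's). Camera axes: x right, y down, z forward; pixel columns grow to the right and rows downward; lengths in mm; the calibration is good to about 2 mm. A picture is of the moment at which its call begins: read the wrist's pose just before it. camera_params takes no time and is no camera call.
- job_done(): hands the job in; it is judged then, once.
The state is a dict: "clock": time; "joints": joint angles; "joint_vel": joint speeds; "joint_efforts": joint torques, N m; "position": TCP position; "ee_rot": TCP orientation; "contact_force": force on the tool from outside, world axes, zero at the start; "wrist_torque": the same for the moment, N m; "gripper_width": finger opening in mm; "grasp_force": force on a finger pad.
Only numpy, scipy, OpenCV 4.12 (cv2) and the standard library are available. Lean on these libraries where they do the work, as an engineer would, in place of code of your own. Each camera call takes 0.05 s, during which the arm holds its last target. There are 200 camera calls.

### The job

Take the brake-lever extension rod out of the wooden stand and push it foot first into the lever socket on the clamped brake, driving the nylon pad ahead of it until the pad sits firmly on the bottom of the bore. The stiff pad feels like the bottom long before it is: the rod is home only when its white ring has gone below the rim and it gives no further under a firm, steady push, but do not force it or you will crack the pad. Let go and leave the rod standing fully home, without disturbing the other parts on the shelf.

Things in the scene. Friction and masses are not known exactly. Their poses are not given: they have to be found in the camera images.
- rod: Brake-lever extension rod, 145 mm long, 0.16 to 0.26 kg, upright in one well of the stand. Lower 78 mm: round dark steel shank, 14 mm across, foot chamfered over 3 mm. Above: orange grip, 28 mm across, with a low collar of 31 mm at its lower end. A white ring, the least depth mark, runs round the shank 36 to 40 mm above the foot. Origin: centre of the foot; z towards the grip.
- rod_grip (a point): Point on the rod's axis 115 mm above its foot, near the middle of the orange grip: a good height to hold it.
- socket_mouth (a point): Centre of the rim (open upper end, 160 mm above the shelf) of the lever socket: a dark steel block 30 by 30 mm, 76 mm tall, with a vertical round blind bore 15.5 mm across, edge chamfered 1.5 mm. It stands on a brake clamped on a stub of frame tube in a blue bench vice; all fixed. A lever bar on the socket's side reaches 135 mm, all else stays below 92 mm. z up.
- end_pad: White nylon disc, 14 mm across, tight in the bore; origin: centre of its top face, z up. Starts 10 to 34 mm below the rim; slides down under a steady 6 N or so (a little more if pushed faster) and stays where left. Bores differ in depth: with the pad home its top lies 42 to 60 mm below the rim. Seated once it has taken a steady 14 N or more there for a quarter second. Cracks over 30 N.
- stand: Dark wooden block 70 by 170 by 45 mm tall, fixed to the shelf, with two round wells 16.5 mm across and 27 mm deep, 48 mm either side of its centre along its y axis; one holds the rod, the other the axle bolt. Origin at the centre of its underside, z up.
- axle_bolt: Polished steel axle bolt, shank 12 mm across, head 19 mm, 90 mm long, upright in the other well of the stand, head up. Bystander: leave alone. Origin at the centre of its foot.
- knob_cap: Black plastic brake knob cap, ribbed, 38 mm across and 26 mm high, loose on the shelf. Bystander: leave alone. Origin at the centre of its underside.
- grip_sleeve: Spare orange rubber grip sleeve, a tube 32 mm across and 85 mm high standing on end on the shelf. Bystander: leave alone. Origin at the centre of its underside.
- footrest_clip: White nylon footrest clip, U-shaped, 30 by 50 by 32 mm, on the shelf. Bystander: leave alone. Origin at the centre of its underside.
Mind the look-alikes: they are no part of the job. What is shaped like the rod but blue is not meant.

How it is judged (in metres and radians):
On the way, in this order (a step that is already met when the one before it is completed fails the run):
1. the rod is drawn clear of the stand (height (world z) of rod above 0.06 m), for 0.1 s.
2. the rod presses the pad onto the bottom of the bore with at least 14 N for 0.2 s, its white ring below the rim (foot at least 40 mm deep) (contact force between rod and end_pad above 14 N and z of rod in the frame of socket_mouth below -0.04 m and horizontal distance between rod and socket_mouth below 0.003 m), for 0.2 s.
At the end, for the whole second after the job is handed in: The rod stands free, still and upright (0.08 rad) in the socket, its foot on the pad (gap under 1.5 mm), within 3 mm of the bore axis and at least 40 mm below the rim, so that the white ring is hidden; the pad was pressed home before (z of rod in the frame of socket_mouth below -0.04 m and horizontal distance between rod and socket_mouth below 0.003 m and angle between rod's own z axis and vertical below 0.08 rad and z of rod in the frame of end_pad below 0.0015 m and linear speed of rod below 0.02 m/s and contact force between the fingers and rod below 0.1 N); the robot touches nothing.
It fails at once if the rod presses on the pad or the socket with more than 30 N (contact force between rod and end_pad above 30 N or contact force between rod and brake above 30 N).
It fails at once if a bystander is moved by more than 15 mm (distance of any of axle_bolt, knob_cap, grip_sleeve, footrest_clip from where it was at the start of the episode above 0.015 m).
It also fails if it takes over 51 s, if anything falls off the work surface, if the arm or the gripper's body presses on something with over 40 N, if the wrist force passes 120 N, or if a joint passes its speed limit or range.

## Working session

There is one attempt and no reset: what is moved stays moved. The work goes in short steps, Python scripts to look and compute and a tool call to move; the robot and the scene stay as the last step left them, time stands still between calls to the robot, and variables do not carry over. Pictures are saved under pics/ and viewed, at most 10 in all, crops included, and the job is handed in when it is done.

Besides the shell and the picture viewer there is one more tool, called after ">>>" as name(argument=value, ...) on one line, values as JSON. servo_tool: Moves the arm, as the interface text tells. Its arguments: {"type":"object","properties":{"motion":{"type":"array"}},"required":["motion"]}

```bash
mkdir -p pics
python3 - <<'E'
from bench import sensors,get_image,camera_params
import cv2,numpy as np
s=sensors.read_state();print({k:np.round(v,3) for k,v in s.items()})
for n in("scene","top"):
    p,d=get_image(n);cv2.imwrite(f"pics/{n}0.png",p[:,:,::-1]);np.save(f"{n}_d.npy",d);np.save(f"{n}_p.npy",p)
    c=camera_params(n);print(n,{k:np.round(v,3).tolist() for k,v in c.items()})
print({k:np.round(v,3).tolist() for k,v in camera_params("wrist").items()})
E
```

```text
{'clock': np.float64(0.0), 'joints': array([-0.902,  0.386,  0.007, -0.   , -1.194, -0.259]), 'joint_vel': array([ 0.   ,  0.001,  0.   , -0.001, -0.002, -0.   ]), 'joint_efforts': array([-2.0000e-03, -3.9229e+01,  1.8840e+01,  4.1860e+00, -5.0000e-03,
       -0.0000e+00]), 'position': array([ 248.797, -572.693,  230.203]), 'ee_rot': array([-0.203,  0.979,  0.001, -0.   ]), 'contact_force': array([-0.059, -0.144,  0.897]), 'wrist_torque': array([ 0.068, -0.02 , -0.008]), 'grasp_force': np.float64(0.0), 'gripper_width': np.float64(85.171)}
scene {'camera_matrix': [[530.22, 0.0, 319.063], [0.0, 530.22, 242.015], [0.0, 0.0, 1.0]], 'dist': [-0.137, 0.0, 0.0, 0.0, 0.0], 'R': [[0.799, 0.601, 0.008], [0.359, -0.466, -0.809], [-0.482, 0.649, -0.588]], 't': [-432.125, -102.215, 1282.062]}
top {'camera_matrix': [[445.459, 0.0, 320.589], [0.0, 445.459, 238.102], [0.0, 0.0, 1.0]], 'dist': [-0.035, 0.0, 0.0, 0.0, 0.0], 'R': [[0.064, -0.998, -0.003], [-0.975, -0.062, -0.212], [0.212, 0.016, -0.977]], 't': [-45.793, 572.207, 725.97]}
{'camera_matrix': [[400.949, 0.0, 318.241], [0.0, 400.949, 239.053], [0.0, 0.0, 1.0]], 'dist': [-0.051, 0.0, 0.0, 0.0, 0.0], 'mount': [[-0.001, -0.953, -0.302, 77.58], [1.0, -0.001, -0.001, 0.306], [0.001, -0.302, 0.953, -143.458], [0.0, 0.0, 0.0, 1.0]]}
```

View pics/scene0.png

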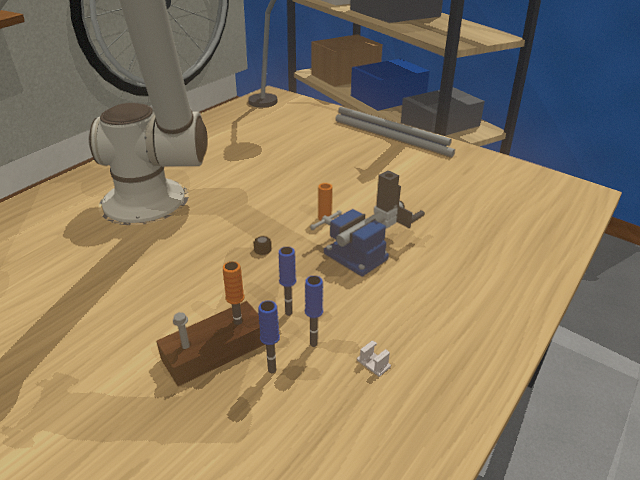

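View pics/top0.png

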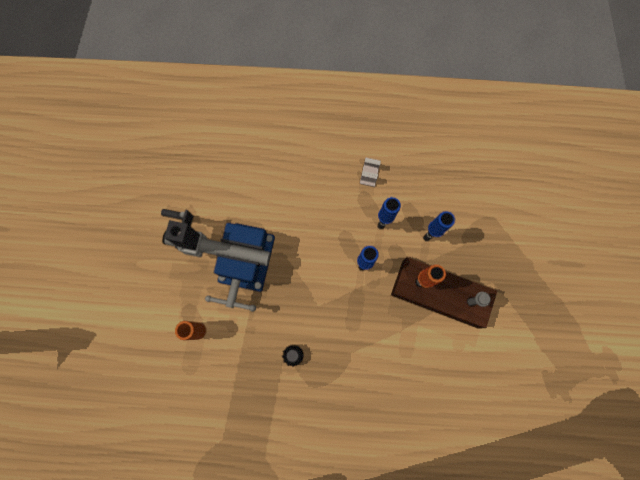

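The scene view shows the orange rod in the stand (top at 232,266), three blue decoys beside it and the socket (rim near 388,176). In the top view the rod's top is at (437,272), the rim at (178,231), the sleeve at (184,330) and the bolt at (483,299).

```bash
cat > h.py <<'E'
import numpy as np,cv2
from scipy.spatial.transform import Rotation as Ro
from bench import sensors,get_image,camera_params
def cam(n,s=None):
    c=camera_params(n);K=np.array(c["camera_matrix"]);D=np.array(c["dist"])
    if n=="wrist":
        M=np.array(c["mount"]);R=Ro.from_quat(s["ee_rot"]).as_matrix()
        Rwc=R@M[:3,:3];tw=R@M[:3,3]+s["position"]
        return K,D,Rwc.T,-Rwc.T@tw
    return K,D,np.array(c["R"]),np.array(c["t"])
def ray(C,uv):
    K,D,R,t=C;uv=np.array(uv,float).reshape(-1,1,2)
    x=cv2.undistortPoints(uv,K,D)[:,0];return -R.T@t,np.c_[x,np.ones(len(x))]@R
def onz(C,uv,z):
    o,d=ray(C,uv);return o+d*((z-o[2])/d[:,2])[:,None]
def cloud(C,d):
    v,u=np.nonzero(d>0);o,r=ray(C,np.c_[u,v]);P=np.full(d.shape+(3,),np.nan);P[v,u]=o+r*d[v,u][:,None];return P
E
python3 - <<'E'
from h import *
for n,Q in (("top",[("rod",437,272,163),("rim",178,231,160),("bolt",483,299,108),("sleeve",184,330,85),("b1",391,205,145),("b2",446,219,145),("b3",370,254,145)]),("scene",[("rod",232,266,163),("rim",388,176,160),("bolt",180,317,108)])):
    C=cam(n);P=cloud(C,np.load(n+"_d.npy"))
    for a,u,v,z in Q: print(n,a,onz(C,[u,v],z).round(1),P[v-1:v+2,u-1:u+2,2].round(0).ravel()[[0,4,8]],P[v,u].round(1))
C=cam("top");P=cloud(C,np.load("top_d.npy"));p=np.load("top_p.npy").astype(int)
# orange top
m=(p[...,0]>1.6*p[...,2])&(P[...,2]>157)&(P[...,2]<170)
yy,xx=np.nonzero(m);k=(abs(xx-437)<25)&(abs(yy-272)<25);print("rod top",k.sum(),P[yy[k],xx[k]].mean(0),P[yy[k],xx[k]].min(0),P[yy[k],xx[k]].max(0))
m=(P[...,2]>154)&(P[...,2]<166);yy,xx=np.nonzero(m);k=(abs(xx-178)<30)&(abs(yy-232)<30)
Q=P[yy[k],xx[k]];print("rim",k.sum(),Q.mean(0),Q.min(0),Q.max(0));r=cv2.minAreaRect(Q[:,:2].astype(np.float32));print(r)
m=(P[...,2]>42)&(P[...,2]<48);yy,xx=np.nonzero(m);k=(abs(xx-443)<60)&(abs(yy-292)<50)
print("stand",cv2.minAreaRect(P[yy[k],xx[k],:2].astype(np.float32)))
# vertical reach near the socket
m=(P[...,2]>95);yy,xx=np.nonzero(m);k=(abs(xx-190)<60)&(abs(yy-225)<60);Q=P[yy[k],xx[k]];print("tall near",Q.min(0),Q.max(0))
Q=Q[Q[:,2]<150];print("bar",Q.min(0),Q.max(0),Q.mean(0))
E
```

```text
top rod [[ 510.8 -190.   163. ]] [161. 164. 164.] [ 510.7 -189.8  163.6]
top rim [[549.9 210.8 160. ]] [140. 132. 128.] [555.9 220.6 131.6]
top bolt [[ 479.8 -279.   108. ]] [107. 109. 109.] [ 479.7 -278.6  109. ]
top sleeve [[399.9 205.1  85. ]] [51. 47. 41.] [399.5 216.6  47.2]
top b1 [[ 617.1 -119.8  145. ]] [147. 146. 145.] [ 617.  -119.7  145.6]
top b2 [[ 599.6 -208.1  145. ]] [145. 145. 145.] [ 599.6 -208.2  144.8]
top b3 [[535.4 -89.4 145. ]] [144. 145. 145.] [535.3 -89.4 145.1]
scene rod [[ 511.6 -188.   163. ]] [167. 165. 165.] [ 513.8 -189.9  165.2]
scene rim [[552.5 212.3 160. ]] [155. 155. 153.] [548.1 220.5 155. ]
scene bolt [[ 483.9 -280.9  108. ]] [109. 109. 108.] [ 484.5 -281.4  108.7]
rod top 161 [ 508.84217109 -188.40925759  161.5969312 ] [ 496.93828694 -203.05472659  157.26223268] [ 522.25507395 -176.12234299  165.77755138]
rim 333 [549.54501258 214.16841745 159.15735431] [532.84784684 197.28715567 154.03613018] [567.04612382 231.60819614 162.05176816]
((549.8955688476562, 214.77252197265625), (31.722126007080078, 30.291515350341797), 81.59870910644531)
stand ((495.6632080078125, -235.47021484375), (170.3028106689453, 71.80479431152344), 72.96858215332031)
tall near [532.69856009 197.28715567  95.1343978 ] [567.04612382 231.60819614 162.05176816]
bar [532.69856009 198.56729797  95.1343978 ] [562.30250302 231.34413635 149.76934753] [545.54694029 208.3954302  125.04500314]
```

>>> servo_tool(motion=[{"travel":[-0.06,0.038,0],"rot":[0,0,0],"hand":0.7},{"travel":[-0.12,0.076,0],"rot":[0,0,0],"hand":0.7},{"travel":[-0.12,0.076,0],"rot":[0,0,0],"hand":0.7},{"travel":[-0.12,0.076,0],"rot":[0,0,0],"hand":0.7},{"travel":[-0.12,0.076,0],"rot":[0,0,0],"hand":0.7},{"travel":[-0.12,0.076,0],"rot":[0,0,0],"hand":0.7},{"travel":[-0.12,0.076,0],"rot":[0,0,0],"hand":0.7},{"travel":[-0.12,0.076,0],"rot":[0,0,0],"hand":0.7},{"travel":[-0.12,0.076,0],"rot":[0,0,0],"hand":0.7},{"travel":[-0.12,0.076,0],"rot":[0,0,0],"hand":0.7}])

```text
clock: 0.93
position: [438.9, -292.4, 231.0]
ee_rot: [-0.203, 0.979, 0.0, -0.0]
contact_force: [0.4, -1.1, -0.1]
gripper_width: 59.8
grasp_force: 0.0
```

>>> servo_tool(motion=[{"travel":[-0.12,0.076,0],"rot":[0,0,0],"hand":0.7},{"travel":[-0.12,0.076,0],"rot":[0,0,0],"hand":0.7},{"travel":[-0.12,0.076,0],"rot":[0,0,0],"hand":0.7},{"travel":[-0.06,0.038,0],"rot":[0,0,0],"hand":0.7},{"travel":[0,0,0],"rot":[0,0,0],"hand":0.7},{"travel":[0,0,0],"rot":[0,0,0],"hand":0.7}])

```text
clock: 1.43
position: [508.4, -190.4, 230.7]
ee_rot: [-0.204, 0.979, 0.0, -0.001]
contact_force: [-0.5, -0.6, 0.6]
gripper_width: 60.1
grasp_force: 0.0
```

```bash
cat > w.py <<'E'
import sys
from h import *
s=sensors.read_state();p,d=get_image("wrist");n=sys.argv[1]
cv2.imwrite(f"pics/{n}.png",p[:,:,::-1]);np.savez(n,p=p,d=d,pos=s["position"],q=s["ee_rot"])
print(s["clock"],s["position"].round(1),s["ee_rot"].round(4),s["contact_force"].round(1))
C=cam("wrist",s)
K,D,R,t=C
for P in ((510.5,-190,163),(549.9,213,160)):
    if (R@P+t)[2]>0: print(P,cv2.projectPoints(np.array([P],float),cv2.Rodrigues(R)[0],t,K,D)[0].ravel().round(1))
E
python3 w.py w1
```

```text
1.4333 [ 508.4 -190.4  230.7] [-2.044e-01  9.789e-01  3.000e-04 -6.000e-04] [-0.5 -0.6  0.6]
(510.5, -190, 163) [317.1 260.6]
(549.9, 213, 160) [760.2 488.3]
```

View pics/w1.png

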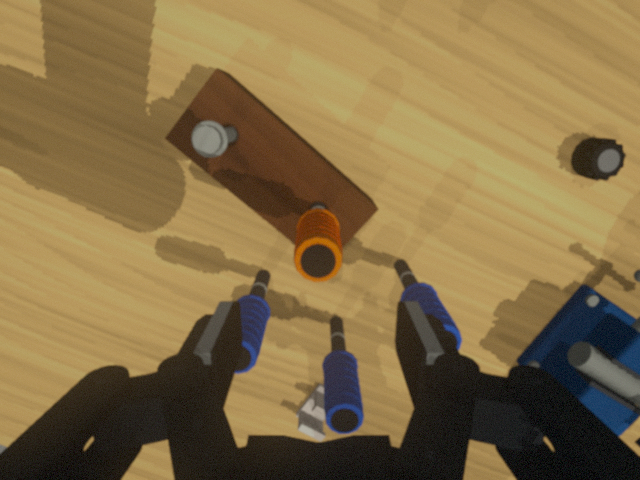

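The wrist view shows the rod's top at (318,258), within about 1.5 mm of the estimate. The tool is centred over it, so I'm descending and gripping.

>>> servo_tool(motion=[{"travel":[-0.002,0,0.04],"rot":[0,0,0],"hand":0.7},{"travel":[0,0,0.08],"rot":[0,0,0],"hand":0.7},{"travel":[0,0,0.08],"rot":[0,0,0],"hand":0.7},{"travel":[0,0,0.08],"rot":[0,0,0],"hand":0.7},{"travel":[0,0,0.08],"rot":[0,0,0],"hand":0.7},{"travel":[0,0,0.08],"rot":[0,0,0],"hand":0.7},{"travel":[0,0,0.028],"rot":[0,0,0],"hand":0.7},{"travel":[0,0,0],"rot":[0,0,0],"hand":0.7}])

```text
clock: 2.15
position: [506.6, -191.8, 112.0]
ee_rot: [-0.202, 0.979, 0.001, -0.003]
contact_force: [0.1, 0.2, 0.5]
gripper_width: 59.7
grasp_force: 0.0
```

>>> servo_tool(motion=[{"travel":[0,0,0],"rot":[0,0,0],"hand":0.2},{"travel":[0,0,0],"rot":[0,0,0],"hand":0},{"travel":[0,0,0],"rot":[0,0,0],"hand":0},{"travel":[0,0,0],"rot":[0,0,0],"hand":0},{"travel":[0,0,0],"rot":[0,0,0],"hand":0},{"travel":[0,0,0],"rot":[0,0,0],"hand":0},{"travel":[0,0,0],"rot":[0,0,0],"hand":0}])

```text
clock: 2.73
position: [509.7, -191.2, 115.8]
ee_rot: [-0.204, 0.979, -0.001, 0.001]
contact_force: [-0.8, 0.9, 5.7]
gripper_width: 26.8
grasp_force: 58.9
```

>>> servo_tool(motion=[{"travel":[0,0,-0.02],"rot":[0,0,0],"hand":0},{"travel":[0,0,-0.06],"rot":[0,0,0],"hand":0},{"travel":[0,0,-0.08],"rot":[0,0,0],"hand":0},{"travel":[0,0,-0.08],"rot":[0,0,0],"hand":0},{"travel":[0,0,-0.1],"rot":[0,0,0],"hand":0},{"travel":[0,0,-0.1],"rot":[0,0,0],"hand":0},{"travel":[0,0,-0.1],"rot":[0,0,0],"hand":0},{"travel":[0,0,-0.1],"rot":[0,0,0],"hand":0},{"travel":[0,0,-0.06],"rot":[0,0,0],"hand":0},{"travel":[0,0,0],"rot":[0,0,0],"hand":0}])

```text
clock: 3.57
position: [510.1, -191.4, 292.8]
ee_rot: [-0.204, 0.979, -0.001, 0.003]
contact_force: [0.4, 0.2, -2.5]
gripper_width: 26.9
grasp_force: 60.0
```

```bash
python3 w.py w2; python3 -c "
from h import *
p,d=get_image('top');cv2.imwrite('pics/t2.png',p[:,:,::-1])
p,d=get_image('scene');cv2.imwrite('pics/s2.png',p[:,:,::-1])
for i in range(4):print(sensors.read_state()['position'])"
```

```text
3.5667 [ 510.1 -191.4  292.8] [-0.2036  0.979  -0.0012  0.0032] [ 0.4  0.2 -2.5]
(510.5, -190, 163) [320.4 227. ]
(549.9, 213, 160) [702.5 431.4]
[ 507.69842429 -190.57552056  287.37542525]
[ 507.69842429 -190.57552056  287.37542525]
[ 507.69842429 -190.57552056  287.37542525]
[ 507.69842429 -190.57552056  287.37542525]
```

View pics/w2.png

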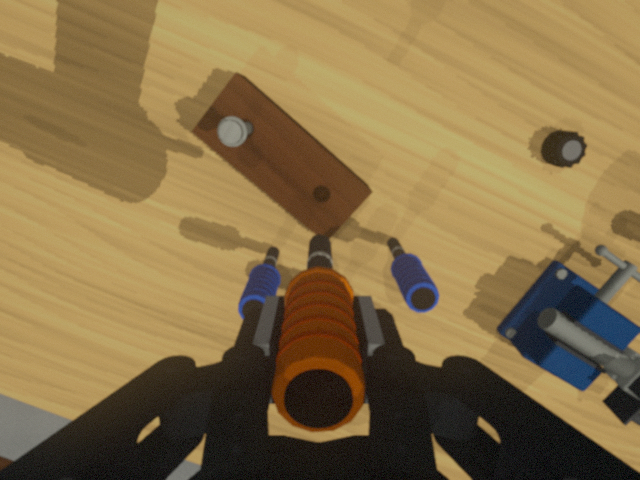

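Rod is out, held upright. Its foot is near pixel (319,240), and the empty well is at (321,193).

```bash
cat >> h.py <<'E'
def tproj(P):
    c=camera_params("wrist");M=np.linalg.inv(np.array(c["mount"]));P=np.atleast_2d(P).astype(float)
    return cv2.projectPoints(P@M[:3,:3].T+M[:3,3],np.zeros(3),np.zeros(3),np.array(c["camera_matrix"]),np.array(c["dist"]))[0][:,0].round(1)
E
python3 - <<'E'
from h import *
print("axis foot,ring38,collar78,top145:",tproj([(0,0,96),(0,0,58),(0,0,18),(0,0,-49)]).tolist(), "edges",tproj([(7,0,96),(-7,0,96),(7,0,93),(0,7,96),(0,-7,96)]).tolist())
z=np.load("w2.npz");cv2.imwrite("pics/w2c.png",cv2.resize(z["p"][220:440,260:380,::-1],None,fx=2.7,fy=2.7,interpolation=cv2.INTER_CUBIC))
E
```

```text
axis foot,ring38,collar78,top145: [[318.1, 241.5], [318.0, 263.3], [317.9, 295.8], [317.6, 398.0]] edges [[318.1, 230.8], [318.1, 252.0], [318.1, 232.1], [329.2, 241.5], [306.9, 241.5]]
```

View pics/w2c.png

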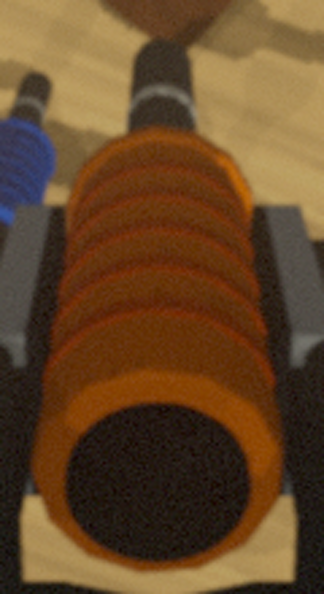

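>>> servo_tool(motion=[{"travel":[-0.06,0.06,0],"rot":[0,0,0],"hand":0},{"travel":[-0.085,0.12,0],"rot":[0,0,0],"hand":0},{"travel":[-0.085,0.12,0],"rot":[0,0,0],"hand":0},{"travel":[-0.085,0.12,0],"rot":[0,0,0],"hand":0},{"travel":[-0.085,0.12,0],"rot":[0,0,0],"hand":0},{"travel":[-0.085,0.12,0],"rot":[0,0,0],"hand":0},{"travel":[-0.085,0.12,0],"rot":[0,0,0],"hand":0},{"travel":[-0.085,0.12,0],"rot":[0,0,0],"hand":0},{"travel":[-0.085,0.12,0],"rot":[0,0,0],"hand":0},{"travel":[-0.04,0.06,0],"rot":[0,0,0],"hand":0}])

```text
clock: 4.55
position: [579.7, 137.8, 286.2]
ee_rot: [-0.205, 0.979, 0.0, -0.002]
contact_force: [0.9, -0.2, -2.1]
gripper_width: 26.8
grasp_force: 59.9
```

>>> servo_tool(motion=[{"travel":[-0.032,0.08,0],"rot":[0,0,0],"hand":0},{"travel":[-0.032,0.08,0],"rot":[0,0,0],"hand":0},{"travel":[-0.032,0.08,0],"rot":[0,0,0],"hand":0},{"travel":[-0.032,0.08,0],"rot":[0,0,0],"hand":0},{"travel":[0,0,0],"rot":[0,0,0],"hand":0},{"travel":[0,0,0],"rot":[0,0,0],"hand":0},{"travel":[0,0,0],"rot":[0,0,0],"hand":0}])

```text
clock: 5.13
position: [577.0, 219.8, 287.7]
ee_rot: [-0.203, 0.979, -0.001, -0.002]
contact_force: [-0.3, 0.2, -2.4]
gripper_width: 27.1
grasp_force: 59.9
```

```bash
python3 w.py w3;python3 -c "
import cv2;a=cv2.imread('pics/w3.png')[120:320,210:430];cv2.imwrite('pics/w3c.png',cv2.resize(a,None,fx=3,fy=3,interpolation=2))"
```

```text
5.1333 [577.  219.8 287.7] [-2.034e-01  9.791e-01 -6.000e-04 -1.600e-03] [-0.3  0.2 -2.4]
(510.5, -190, 163) [-213.5  -96.3]
(549.9, 213, 160) [324.9 189.4]
```

View pics/w3c.png

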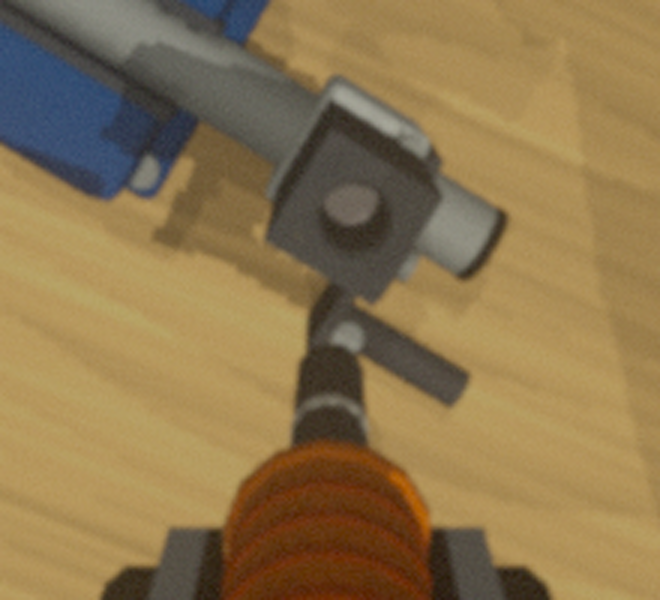

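```bash
cat > rel.py <<'E'
from h import *
def tool(uv,z):
    c=camera_params("wrist");M=np.array(c["mount"]);x=cv2.undistortPoints(np.array([[uv]],float),np.array(c["camera_matrix"]),np.array(c["dist"]))[0,0]
    r=M[:3,:3]@[*x,1];o=M[:3,3];return o+r*(z-o[2])/r[2]
E
python3 - <<'E'
from rel import *
z=np.load("w3.npz");d=z["d"]
c=camera_params("wrist");M=np.array(c["mount"])
for u,v in((320,205),(338,205),(328,211),(316,190),(340,185)):
    x=cv2.undistortPoints(np.array([[(u,v)]],float),np.array(c["camera_matrix"]),np.array(c["dist"]))[0,0]
    print(u,v,(M[:3,:3]@(np.array([*x,1])*np.median(d[v-1:v+2,u-1:u+2]))+M[:3,3]).round(1))
for zz in (125,127.5,130): print("rim",zz,tool((328,191.7),zz).round(1))
print("foot far",tool((320,235),93).round(2),"ring axis",tool((320.3,263.3),58).round(2))
for uv in((265+0,0),): pass
for a in((335,122),(440,195),(372,300),(268,235)): print(tool((210+a[0]/3,120+a[1]/3),127.5).round(1))
E
```

```text
320 205 [ 16.5   1.3 126.4]
338 205 [ 16.4  13.7 126.9]
328 211 [ 12.2   6.8 126.7]
316 190 [ 26.5  -1.4 128.6]
340 185 [ 30.3  14.9 126.7]
rim 125 [ 26.    6.7 125. ]
rim 127.5 [ 25.6   6.8 127.5]
rim 130 [ 25.1   6.8 130. ]
foot far [ 5.16  1.19 93.  ] ring axis [-3.00e-02  1.22e+00  5.80e+01]
[ 46.6   2.4 127.5]
[ 30.2  26.3 127.5]
[  5.5  11.1 127.5]
[ 21.  -12.9 127.5]
```

In the crop, the rim centre is at about (354,214), which is tool (25.8, 6.7, 127). The foot's far edge is at (331,345). Moving the foot to just above the rim.

>>> servo_tool(motion=[{"travel":[0.027,0.006,0],"rot":[0,0,0],"hand":0},{"travel":[0.054,0.01,0],"rot":[0,0,0],"hand":0},{"travel":[0.027,0.006,0],"rot":[0,0,0],"hand":0},{"travel":[0,0,0.03],"rot":[0,0,0],"hand":0},{"travel":[0,0,0.04],"rot":[0,0,0],"hand":0},{"travel":[0,0,0.018],"rot":[0,0,0],"hand":0},{"travel":[0,0,0],"rot":[0,0,0],"hand":0},{"travel":[0,0,0],"rot":[0,0,0],"hand":0},{"travel":[0,0,0],"rot":[0,0,0],"hand":0}])

```text
clock: 5.93
position: [551.0, 214.8, 267.2]
ee_rot: [-0.203, 0.979, -0.0, 0.0]
contact_force: [-0.1, 0.1, -1.4]
gripper_width: 26.6
grasp_force: 59.9
```

```bash
python3 w.py w4;python3 -c "
import cv2;a=cv2.imread('pics/w4.png')[180:300,260:390];a=cv2.resize(a,None,fx=3.5,fy=3.5,interpolation=2)
from bench import get_image
p,d=get_image('scene');b=cv2.resize(p[110:230,340:440,::-1],None,fx=3.5,fy=3.5,interpolation=2)
cv2.imwrite('pics/w4c.png',cv2.hconcat([a,b]))"
```

```text
5.9333 [551.  214.8 267.2] [-2.034e-01  9.791e-01 -2.000e-04  0.000e+00] [-0.1  0.1 -1.4]
(510.5, -190, 163) [-246.1  -62.6]
(549.9, 213, 160) [316.4 233.6]
```

View pics/w4c.png

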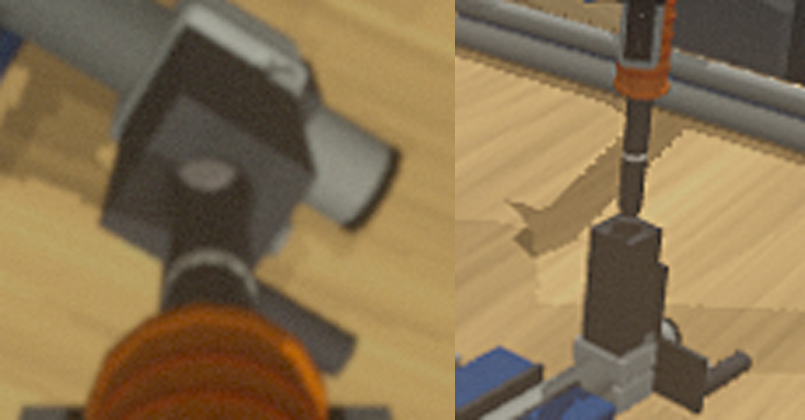

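Left panel: rim face corners at about (183,95), (315,170) and (262,258), with the shank centre at x≈210. The foot looks 3–5 mm short in tool x, so I'm refining numerically from the depth and the scene camera.

```bash
cat > fit.py <<'E'
from rel import *
import sys
def tcloud(d):
    c=camera_params("wrist");M=np.array(c["mount"]);v,u=np.nonzero(d>0)
    x=cv2.undistortPoints(np.c_[u,v].astype(float)[:,None],np.array(c["camera_matrix"]),np.array(c["dist"]))[:,0]
    P=np.full(d.shape+(3,),np.nan);P[v,u]=(np.c_[x,np.ones(len(x))]*d[v,u][:,None])@M[:3,:3].T+M[:3,3];return P
def go(n,cx,cy,zr):
    z=np.load(n+".npz");P=tcloud(z["d"].astype(float));x,y,h=P[...,0],P[...,1],P[...,2]
    m=(np.hypot(x-cx,y-cy)<26)&(abs(h-zr)<7)
    Q=P[m];print(n,"rim",m.sum(),cv2.minAreaRect(Q[:,:2].astype(np.float32)),np.median(Q[:,2]))
    for lo,hi in((20,40),(40,55),(55,75),(75,90)):
        k=(h>lo)&(h<hi)&(np.hypot(x,y)<25);q=P[k];
        if k.sum()>5: print(" shank",lo,hi,k.sum(),"y range",np.percentile(q[:,1],[2,98]).round(1),"x",np.percentile(q[:,0],[2,50,98]).round(1))
    k=(np.hypot(x,y)<15)&(h>20)&(h<100);print(" deepest",np.sort(h[k])[-5:].round(1))
if __name__=="__main__":
    go("w3",25.8,6.7,127.5);go("w4",2,3,105)
    p,d=get_image("scene");C=cam("scene");P=cloud(C,d.astype(float));x,y,h=P[...,0],P[...,1],P[...,2]
    n=np.hypot(x-550,y-214)<35
    m=n&(abs(h-159)<5)&(np.hypot(x-550,y-214)<26);print("scene rim",m.sum(),cv2.minAreaRect(P[m][:,:2].astype(np.float32)))
    for lo,hi in((172,190),(190,205),(205,222),(250,258)):
        k=n&(h>lo)&(h<hi);v,u=np.nonzero(k);w=[u[v==r].mean() for r in np.unique(v)]
        q=P[k].mean(0);print("rod",lo,k.sum(),q.round(1))
E
python3 fit.py
```

```text
w3 rim 1634 ((24.740276336669922, 6.343681335449219), (30.406328201293945, 30.155847549438477), 31.709728240966797) 126.89474023635688
 shank 20 40 6 y range [-0.9  3.4] x [5.  5.5 5.6]
 shank 40 55 234 y range [-5.3  6.8] x [0.9 4.8 5.8]
 shank 55 75 286 y range [-5.6  7.5] x [0.3 4.7 5.8]
 shank 75 90 167 y range [-5.4  7.7] x [-0.2  4.5  5.6]
 deepest [93.4 93.6 93.7 93.7 94.5]
w4 rim 1351 ((-0.5387954711914062, 0.6082401275634766), (30.575786590576172, 30.254968643188477), 31.238569259643555) 106.2758865238103
 shank 40 55 234 y range [-5.3  6.8] x [1.  4.7 5.7]
 shank 55 75 288 y range [-5.6  7.4] x [0.5 4.6 5.8]
 shank 75 90 169 y range [-5.4  7.6] x [-0.2  4.6  5.6]
 deepest [93.  93.1 93.3 94.  94.6]
scene rim 165 ((552.271484375, 214.2647247314453), (33.225860595703125, 32.97476577758789), 83.24222564697266)
rod 172 57 [554.2 211.9 181.4]
rod 190 49 [554.2 212.3 197.6]
rod 205 57 [554.7 211.9 213.9]
rod 250 66 [556.6 206.4 254.1]
```

>>> servo_tool(motion=[{"travel":[0.0024,-0.003,0],"rot":[0,0,0],"hand":0},{"travel":[0,0,0.02],"rot":[0,0,0],"hand":0},{"travel":[0,0,0.012],"rot":[0,0,0],"hand":0},{"travel":[0,0,0.008],"rot":[0,0,0],"hand":0},{"travel":[0,0,0.006],"rot":[0,0,0],"hand":0},{"travel":[0,0,0.004],"rot":[0,0,0],"hand":0},{"travel":[0,0,0],"rot":[0,0,0],"hand":0}])

```text
clock: 6.67
position: [550.2, 213.7, 254.5]
ee_rot: [-0.203, 0.979, -0.0, -0.0]
contact_force: [0.1, 0.5, -3.7]
gripper_width: 26.5
grasp_force: 59.9
```

>>> servo_tool(motion=[{"travel":[0,0,0.004],"rot":[0,0,0],"hand":0},{"travel":[0,0,0.004],"rot":[0,0,0],"hand":0},{"travel":[0,0,0],"rot":[0,0,0],"hand":0}])

```text
clock: 6.92
position: [550.3, 213.7, 252.6]
ee_rot: [-0.203, 0.979, -0.0, -0.0]
contact_force: [0.3, 0.4, -2.1]
gripper_width: 26.5
grasp_force: 59.9
```

>>> servo_tool(motion=[{"travel":[0,0,0.004],"rot":[0,0,0],"hand":0},{"travel":[0,0,0.004],"rot":[0,0,0],"hand":0},{"travel":[0,0,0],"rot":[0,0,0],"hand":0}])

```text
clock: 7.17
position: [550.2, 213.7, 250.6]
ee_rot: [-0.203, 0.979, -0.0, -0.0]
contact_force: [1.4, -1.1, -1.5]
gripper_width: 26.8
grasp_force: 59.9
```

Five mm in with almost no force, so the fit is good.

>>> servo_tool(motion=[{"travel":[0,0,0.004],"rot":[0,0,0],"hand":0},{"travel":[0,0,0.004],"rot":[0,0,0],"hand":0},{"travel":[0,0,0.004],"rot":[0,0,0],"hand":0},{"travel":[0,0,0.004],"rot":[0,0,0],"hand":0}])

```text
clock: 7.5
position: [550.3, 213.7, 246.7]
ee_rot: [-0.203, 0.979, -0.0, -0.0]
contact_force: [-0.6, -0.0, -2.2]
gripper_width: 27.1
grasp_force: 59.9
```

>>> servo_tool(motion=[{"travel":[0,0,0.004],"rot":[0,0,0],"hand":0},{"travel":[0,0,0.004],"rot":[0,0,0],"hand":0},{"travel":[0,0,0.004],"rot":[0,0,0],"hand":0}])

```text
clock: 7.75
position: [550.4, 213.7, 243.7]
ee_rot: [-0.203, 0.979, 0.0, -0.0]
contact_force: [0.8, -1.7, -2.1]
gripper_width: 26.5
grasp_force: 59.9
```

>>> servo_tool(motion=[{"travel":[0,0,0.004],"rot":[0,0,0],"hand":0},{"travel":[0,0,0.004],"rot":[0,0,0],"hand":0},{"travel":[0,0,0.004],"rot":[0,0,0],"hand":0}])

```text
clock: 8.0
position: [550.3, 213.8, 240.7]
ee_rot: [-0.203, 0.979, -0.0, -0.0]
contact_force: [-0.5, -0.0, -2.5]
gripper_width: 26.7
grasp_force: 59.9
```

>>> servo_tool(motion=[{"travel":[0,0,0.004],"rot":[0,0,0],"hand":0},{"travel":[0,0,0.004],"rot":[0,0,0],"hand":0},{"travel":[0,0,0.004],"rot":[0,0,0],"hand":0}])

```text
clock: 8.25
position: [550.4, 213.7, 237.7]
ee_rot: [-0.203, 0.979, -0.0, 0.0]
contact_force: [0.0, -0.1, -2.6]
gripper_width: 26.8
grasp_force: 59.9
```

>>> servo_tool(motion=[{"travel":[0,0,0.004],"rot":[0,0,0],"hand":0},{"travel":[0,0,0.004],"rot":[0,0,0],"hand":0},{"travel":[0,0,0.004],"rot":[0,0,0],"hand":0}])

```text
clock: 8.5
position: [550.4, 213.7, 234.7]
ee_rot: [-0.203, 0.979, -0.0, 0.0]
contact_force: [-0.6, -0.2, -2.3]
gripper_width: 26.8
grasp_force: 59.9
```

>>> servo_tool(motion=[{"travel":[0,0,0.004],"rot":[0,0,0],"hand":0},{"travel":[0,0,0.004],"rot":[0,0,0],"hand":0},{"travel":[0,0,0.004],"rot":[0,0,0],"hand":0}])

```text
clock: 8.75
position: [550.3, 213.7, 231.7]
ee_rot: [-0.203, 0.979, 0.0, -0.0]
contact_force: [-0.2, 0.1, -2.0]
gripper_width: 26.5
grasp_force: 59.9
```

>>> servo_tool(motion=[{"travel":[0,0,0.004],"rot":[0,0,0],"hand":0},{"travel":[0,0,0.004],"rot":[0,0,0],"hand":0},{"travel":[0,0,0.004],"rot":[0,0,0],"hand":0}])

```text
clock: 9.0
position: [550.3, 213.7, 228.7]
ee_rot: [-0.203, 0.979, -0.0, -0.0]
contact_force: [-0.3, 1.0, -1.2]
gripper_width: 26.8
grasp_force: 59.9
```

>>> servo_tool(motion=[{"travel":[0,0,0.004],"rot":[0,0,0],"hand":0},{"travel":[0,0,0.004],"rot":[0,0,0],"hand":0}])

```text
clock: 9.17
position: [550.4, 213.7, 226.8]
ee_rot: [-0.203, 0.979, -0.0, 0.0]
contact_force: [-1.0, 0.8, 2.8]
gripper_width: 26.5
grasp_force: 60.2
```

>>> servo_tool(motion=[{"travel":[0,0,0.004],"rot":[0,0,0],"hand":0},{"travel":[0,0,0.004],"rot":[0,0,0],"hand":0}])

```text
clock: 9.33
position: [550.7, 213.9, 226.2]
ee_rot: [-0.204, 0.979, 0.0, 0.001]
contact_force: [-1.3, -0.2, 3.6]
gripper_width: 27.0
grasp_force: 60.4
```

>>> servo_tool(motion=[{"travel":[0,0,0.004],"rot":[0,0,0],"hand":0},{"travel":[0,0,0.004],"rot":[0,0,0],"hand":0}])

```text
clock: 9.5
position: [550.6, 213.8, 223.7]
ee_rot: [-0.204, 0.979, 0.0, 0.001]
contact_force: [-1.0, 0.1, 3.8]
gripper_width: 27.1
grasp_force: 60.4
```

>>> servo_tool(motion=[{"travel":[0,0,0.004],"rot":[0,0,0],"hand":0},{"travel":[0,0,0.004],"rot":[0,0,0],"hand":0}])

```text
clock: 9.67
position: [550.6, 213.8, 221.2]
ee_rot: [-0.204, 0.979, 0.0, 0.001]
contact_force: [-1.6, 0.4, 4.3]
gripper_width: 26.4
grasp_force: 60.4
```

The pad is sliding at about 6 N net. Carrying on slowly.

>>> servo_tool(motion=[{"travel":[0,0,0.003],"rot":[0,0,0],"hand":0},{"travel":[0,0,0.003],"rot":[0,0,0],"hand":0}])

```text
clock: 9.83
position: [550.6, 213.8, 219.4]
ee_rot: [-0.204, 0.979, 0.0, 0.0]
contact_force: [-0.5, 0.1, 4.0]
gripper_width: 26.8
grasp_force: 60.4
```

>>> servo_tool(motion=[{"travel":[0,0,0.003],"rot":[0,0,0],"hand":0},{"travel":[0,0,0.003],"rot":[0,0,0],"hand":0}])

```text
clock: 10.0
position: [550.5, 213.8, 217.8]
ee_rot: [-0.203, 0.979, 0.0, 0.0]
contact_force: [-0.5, 0.0, 3.7]
gripper_width: 26.6
grasp_force: 60.4
```

>>> servo_tool(motion=[{"travel":[0,0,0.003],"rot":[0,0,0],"hand":0},{"travel":[0,0,0.003],"rot":[0,0,0],"hand":0}])

```text
clock: 10.17
position: [550.5, 213.8, 216.3]
ee_rot: [-0.203, 0.979, 0.0, 0.0]
contact_force: [-0.6, -0.7, 3.4]
gripper_width: 26.8
grasp_force: 60.4
```

>>> servo_tool(motion=[{"travel":[0,0,0.003],"rot":[0,0,0],"hand":0},{"travel":[0,0,0.003],"rot":[0,0,0],"hand":0}])

```text
clock: 10.33
position: [550.4, 213.8, 214.8]
ee_rot: [-0.203, 0.979, 0.0, 0.0]
contact_force: [0.4, -0.0, 5.1]
gripper_width: 27.0
grasp_force: 60.4
```

>>> servo_tool(motion=[{"travel":[0,0,0.002],"rot":[0,0,0],"hand":0},{"travel":[0,0,0.002],"rot":[0,0,0],"hand":0}])

```text
clock: 10.5
position: [550.4, 213.8, 213.8]
ee_rot: [-0.203, 0.979, 0.0, 0.0]
contact_force: [-0.6, 0.4, 3.3]
gripper_width: 26.9
grasp_force: 60.4
```

>>> servo_tool(motion=[{"travel":[0,0,0.002],"rot":[0,0,0],"hand":0},{"travel":[0,0,0.002],"rot":[0,0,0],"hand":0}])

```text
clock: 10.67
position: [550.4, 213.8, 212.8]
ee_rot: [-0.204, 0.979, -0.0, 0.0]
contact_force: [0.7, -0.7, 3.5]
gripper_width: 26.7
grasp_force: 60.4
```

>>> servo_tool(motion=[{"travel":[0,0,0.002],"rot":[0,0,0],"hand":0},{"travel":[0,0,0.002],"rot":[0,0,0],"hand":0}])

```text
clock: 10.83
position: [550.4, 213.8, 211.8]
ee_rot: [-0.203, 0.979, 0.0, 0.0]
contact_force: [-0.0, 0.5, 2.1]
gripper_width: 26.9
grasp_force: 60.4
```

>>> servo_tool(motion=[{"travel":[0,0,0.002],"rot":[0,0,0],"hand":0},{"travel":[0,0,0.002],"rot":[0,0,0],"hand":0}])

```text
clock: 11.0
position: [550.4, 213.7, 210.8]
ee_rot: [-0.203, 0.979, -0.0, 0.0]
contact_force: [0.8, 0.3, 3.5]
gripper_width: 26.9
grasp_force: 60.4
```

>>> servo_tool(motion=[{"travel":[0,0,0.002],"rot":[0,0,0],"hand":0},{"travel":[0,0,0.002],"rot":[0,0,0],"hand":0}])

```text
clock: 11.17
position: [550.4, 213.8, 209.8]
ee_rot: [-0.203, 0.979, 0.0, 0.0]
contact_force: [0.5, 0.8, 3.1]
gripper_width: 26.9
grasp_force: 60.4
```

>>> servo_tool(motion=[{"travel":[0,0,0.002],"rot":[0,0,0],"hand":0},{"travel":[0,0,0.002],"rot":[0,0,0],"hand":0}])

```text
clock: 11.33
position: [550.4, 213.7, 208.8]
ee_rot: [-0.203, 0.979, 0.0, 0.0]
contact_force: [-0.6, 0.4, 3.7]
gripper_width: 26.8
grasp_force: 60.4
```

>>> servo_tool(motion=[{"travel":[0,0,0.002],"rot":[0,0,0],"hand":0},{"travel":[0,0,0.002],"rot":[0,0,0],"hand":0}])

```text
clock: 11.5
position: [550.4, 213.7, 207.8]
ee_rot: [-0.203, 0.979, 0.0, 0.0]
contact_force: [-0.2, -0.1, 3.0]
gripper_width: 26.8
grasp_force: 60.4
```

>>> servo_tool(motion=[{"travel":[0,0,0.002],"rot":[0,0,0],"hand":0},{"travel":[0,0,0.002],"rot":[0,0,0],"hand":0}])

```text
clock: 11.67
position: [550.4, 213.7, 206.8]
ee_rot: [-0.203, 0.979, 0.0, 0.0]
contact_force: [0.2, 0.6, 3.0]
gripper_width: 26.5
grasp_force: 60.4
```

>>> servo_tool(motion=[{"travel":[0,0,0.002],"rot":[0,0,0],"hand":0},{"travel":[0,0,0.002],"rot":[0,0,0],"hand":0}])

```text
clock: 11.83
position: [550.4, 213.8, 205.8]
ee_rot: [-0.203, 0.979, 0.0, 0.0]
contact_force: [-0.1, -0.1, 3.4]
gripper_width: 26.4
grasp_force: 60.4
```

>>> servo_tool(motion=[{"travel":[0,0,0.002],"rot":[0,0,0],"hand":0},{"travel":[0,0,0.002],"rot":[0,0,0],"hand":0}])

```text
clock: 12.0
position: [550.4, 213.7, 204.8]
ee_rot: [-0.203, 0.979, 0.0, 0.0]
contact_force: [0.2, -0.1, 3.9]
gripper_width: 26.8
grasp_force: 60.4
```

>>> servo_tool(motion=[{"travel":[0,0,0.002],"rot":[0,0,0],"hand":0},{"travel":[0,0,0.002],"rot":[0,0,0],"hand":0}])

```text
clock: 12.17
position: [550.3, 213.7, 203.8]
ee_rot: [-0.203, 0.979, 0.0, 0.0]
contact_force: [-0.7, -0.3, 3.7]
gripper_width: 26.5
grasp_force: 60.4
```

>>> servo_tool(motion=[{"travel":[0,0,0.002],"rot":[0,0,0],"hand":0},{"travel":[0,0,0.002],"rot":[0,0,0],"hand":0}])

```text
clock: 12.33
position: [550.3, 213.7, 202.8]
ee_rot: [-0.203, 0.979, 0.0, 0.0]
contact_force: [-0.5, -0.0, 3.6]
gripper_width: 26.9
grasp_force: 60.4
```

>>> servo_tool(motion=[{"travel":[0,0,0.002],"rot":[0,0,0],"hand":0},{"travel":[0,0,0.002],"rot":[0,0,0],"hand":0}])

```text
clock: 12.5
position: [550.3, 213.8, 201.8]
ee_rot: [-0.203, 0.979, 0.0, 0.0]
contact_force: [-0.1, -0.9, 3.5]
gripper_width: 26.9
grasp_force: 60.4
```

>>> servo_tool(motion=[{"travel":[0,0,0.002],"rot":[0,0,0],"hand":0},{"travel":[0,0,0.002],"rot":[0,0,0],"hand":0}])

```text
clock: 12.67
position: [550.3, 213.7, 200.8]
ee_rot: [-0.203, 0.979, -0.0, 0.0]
contact_force: [-0.3, 0.2, 4.2]
gripper_width: 26.9
grasp_force: 60.4
```

>>> servo_tool(motion=[{"travel":[0,0,0.002],"rot":[0,0,0],"hand":0},{"travel":[0,0,0.002],"rot":[0,0,0],"hand":0}])

```text
clock: 12.83
position: [550.3, 213.7, 199.7]
ee_rot: [-0.203, 0.979, 0.0, -0.0]
contact_force: [1.7, 0.4, 3.7]
gripper_width: 26.6
grasp_force: 60.4
```

>>> servo_tool(motion=[{"travel":[0,0,0.002],"rot":[0,0,0],"hand":0},{"travel":[0,0,0.002],"rot":[0,0,0],"hand":0}])

```text
clock: 13.0
position: [550.6, 213.9, 199.6]
ee_rot: [-0.204, 0.979, -0.0, 0.001]
contact_force: [-1.7, -0.1, 7.8]
gripper_width: 27.0
grasp_force: 60.7
```

>>> servo_tool(motion=[{"travel":[0,0,0.002],"rot":[0,0,0],"hand":0},{"travel":[0,0,0.002],"rot":[0,0,0],"hand":0}])

```text
clock: 13.17
position: [550.8, 213.9, 199.6]
ee_rot: [-0.204, 0.979, -0.0, 0.001]
contact_force: [-2.6, -0.8, 11.7]
gripper_width: 26.7
grasp_force: 61.2
```

Bottom reached: about 4 N per mm, with the position no longer advancing. Pressing to roughly 20 N net and holding.

>>> servo_tool(motion=[{"travel":[0,0,0.002],"rot":[0,0,0],"hand":0},{"travel":[0,0,0.002],"rot":[0,0,0],"hand":0}])

```text
clock: 13.33
position: [551.0, 214.0, 199.5]
ee_rot: [-0.204, 0.979, 0.0, 0.001]
contact_force: [-3.0, 0.6, 14.2]
gripper_width: 26.6
grasp_force: 61.6
```

>>> servo_tool(motion=[{"travel":[0,0,0.002],"rot":[0,0,0],"hand":0},{"travel":[0,0,0],"rot":[0,0,0],"hand":0},{"travel":[0,0,0],"rot":[0,0,0],"hand":0},{"travel":[0,0,0],"rot":[0,0,0],"hand":0},{"travel":[0,0,0],"rot":[0,0,0],"hand":0}])

```text
clock: 13.75
position: [551.0, 214.0, 199.5]
ee_rot: [-0.204, 0.979, 0.0, 0.002]
contact_force: [-3.3, -0.5, 14.5]
gripper_width: 26.7
grasp_force: 61.8
```

>>> servo_tool(motion=[{"travel":[0,0,0.003],"rot":[0,0,0],"hand":0},{"travel":[0,0,0],"rot":[0,0,0],"hand":0},{"travel":[0,0,0],"rot":[0,0,0],"hand":0},{"travel":[0,0,0],"rot":[0,0,0],"hand":0},{"travel":[0,0,0],"rot":[0,0,0],"hand":0},{"travel":[0,0,0],"rot":[0,0,0],"hand":0}])

```text
clock: 14.25
position: [551.2, 214.0, 199.5]
ee_rot: [-0.204, 0.979, 0.0, 0.002]
contact_force: [-3.4, -0.5, 16.5]
gripper_width: 26.6
grasp_force: 62.1
```

>>> servo_tool(motion=[{"travel":[0,0,-0.006],"rot":[0,0,0],"hand":0},{"travel":[0,0,-0.006],"rot":[0,0,0],"hand":0},{"travel":[0,0,0],"rot":[0,0,0],"hand":0},{"travel":[0,0,0],"rot":[0,0,0],"hand":0}])

```text
clock: 14.58
position: [550.6, 213.8, 199.6]
ee_rot: [-0.204, 0.979, 0.0, 0.001]
contact_force: [-1.0, 0.7, 7.3]
gripper_width: 26.7
grasp_force: 60.6
```

>>> servo_tool(motion=[{"travel":[0,0,0],"rot":[0,0,0],"hand":0.5},{"travel":[0,0,0],"rot":[0,0,0],"hand":0.8},{"travel":[0,0,0],"rot":[0,0,0],"hand":0.8},{"travel":[0,0,0],"rot":[0,0,0],"hand":0.8},{"travel":[0,0,0],"rot":[0,0,0],"hand":0.8},{"travel":[0,0,0],"rot":[0,0,0],"hand":0.8}])

```text
clock: 15.08
position: [550.2, 213.7, 198.1]
ee_rot: [-0.203, 0.979, -0.0, -0.0]
contact_force: [-0.0, 0.3, 0.8]
gripper_width: 68.3
grasp_force: 0.0
```

>>> servo_tool(motion=[{"travel":[0,0,-0.03],"rot":[0,0,0],"hand":0.8},{"travel":[0,0,-0.06],"rot":[0,0,0],"hand":0.8},{"travel":[0,0,-0.08],"rot":[0,0,0],"hand":0.8},{"travel":[0,0,-0.08],"rot":[0,0,0],"hand":0.8},{"travel":[0,0,-0.08],"rot":[0,0,0],"hand":0.8},{"travel":[0,0,-0.08],"rot":[0,0,0],"hand":0.8},{"travel":[0,0,-0.04],"rot":[0,0,0],"hand":0.8},{"travel":[0,0,0],"rot":[0,0,0],"hand":0.8},{"travel":[0,0,0],"rot":[0,0,0],"hand":0.8}])

```text
clock: 15.83
position: [550.1, 213.8, 311.0]
ee_rot: [-0.203, 0.979, 0.0, 0.0]
contact_force: [-0.0, -0.7, -0.9]
gripper_width: 68.0
grasp_force: 0.0
```

```bash
python3 w.py w5;python3 -c "
import cv2;a=cv2.imread('pics/w5.png')[120:360,200:440];a=cv2.resize(a,(400,400))
from bench import get_image
p,d=get_image('scene');b=cv2.resize(p[110:230,330:450,::-1],(400,400),interpolation=2)
cv2.imwrite('pics/w5c.png',cv2.hconcat([a,b]))"
```

```text
15.8333 [550.1 213.8 311. ] [-2.034e-01  9.791e-01  4.000e-04  0.000e+00] [-0.  -0.7 -0.9]
(510.5, -190, 163) [-184.6  -46.9]
(549.9, 213, 160) [317.1 218.5]
```

View pics/w5c.png

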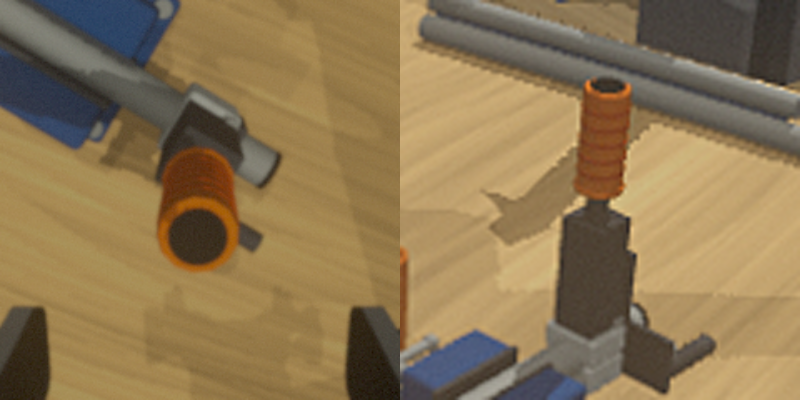

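The rod stands upright in the socket (right panel, shank entering the rim near 598,205) with the white ring hidden. The gripper is well clear, so I'm handing in.

```bash
python3 -c "
from bench import job_done;print(job_done())"
```

```text
the job is handed in; nothing more can be done
None
```

The rod is standing fully home in the lever socket: the pad bottomed with the foot about 56 mm below the rim. I held it there for about 0.4 s at an estimated 19 N, then let go. The white ring is hidden, nothing else on the shelf was touched as far as I could tell, and the job is handed in (no verdict was returned).

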